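# Dispense one brass blank and slide it aside onto the white inlay

## Task

Press the dispenser's red plunger fully down once and let it come up again, so that a single brass blank comes out; then nudge that blank along the bench until it lies flat and wholly on the white round inlay. Push it only, never lift it, keep the other blanks in the dispenser and leave everything else on the bench where it stands.

Things in the scene. Friction and masses are not known exactly. Their poses are not given: they have to be found in the camera images.
- dispenser: Blank dispenser fixed to the bench. Origin: on the bench, on the axis of its magazine (clear walls, open top, no floor, 42 mm square, 36 mm high), in which three blanks stand stacked on the bench. Behind it (own +x) a green housing, x = 21 to 110 mm, 50 mm wide, 45 mm high (78 mm wide over its low feet), carries the plunger. Blanks leave through the front slot along own -x. Position and yaw vary.
- outlet (a point): Point on the bench 75 mm in front (own -x) of the dispenser's origin, where the blank's centre lies after a full slow press; a quick press throws it farther. Pressing drives a flat steel tongue (30 mm wide, 7.5 mm high) out of the slot at 2.1 times the plunger's travel; it pushes out the lowest blank and draws back when the plunger is let go.
- plunger_top (a point): Centre of the top of the plunger's red round cap, 36 mm across. When up it is 96 mm above the bench, 70 mm behind the dispenser's origin (own +x). It is pressed straight down.
- plunger (a joint): Plunger travel in m: 0 up, 0.036 fully down on its hard stop (cap top then 60 mm above the bench). A return spring lifts it when let go. Pressing needs about 6 N at first, up to about 15 N at the bottom, and more if pressed fast.
- blank_low: The lowest of three brass blanks in the magazine, the one that comes out: a disc 34 mm across and 8 mm thick, about 50 g. Origin: centre of its underside. It starts at the dispenser's origin, on the bench.
- blank_mid: The middle blank, same size; starts 8 mm above the bench and drops 8 mm when the lowest has gone and the tongue is back.
- blank_top: The top blank, same size; starts 16 mm above the bench.
- mark_white: White round inlay with a thin brass rim, flush with the bench top (nothing to bump over): white part 90 mm across, 94 mm with the rim. Origin: its centre, at bench height. It lies on the left or on the right of the dispenser.
- mark_blue: Blue round inlay with a thin steel rim, same size, flush, on the other side. Not used in this job.
- anvil: Bystander, loose, to be left alone: small steel bench anvil, 50 x 130 x 54 mm. Origin at the centre of its underside.
- spirit_can: Bystander, loose, to be left alone: white enamel spirit can with spout, handle and brass cap, 158 mm high. Origin at the centre of its underside.
- blue_tin: Bystander, loose, to be left alone: low round white tin with a blue lid, 68 mm across, 39 mm high. Origin at the centre of its underside.
- hammer: Bystander, loose, to be left alone: hammer, 220 mm long. Origin near its middle, at bench height.
- graver: Bystander, loose, to be left alone: screwdriver-shaped graver, 160 mm long. Origin near its middle, at bench height.
- borax_dish: Bystander, loose, to be left alone: terracotta dish, 56 mm across, 28 mm high. Origin at the centre of its underside.
- mandrel_stand: Bystander, loose, to be left alone: aluminium ring cone on a round foot, 60 mm across, 76 mm high. Origin at the centre of its underside.

How it is judged (in metres and radians):
On the way, in this order (a step that is already met when the one before it is completed fails the run):
1. the plunger is pressed fully down (value of joint plunger above 0.0325 m), for 0.02 s.
2. the plunger is up again and one blank lies on the bench in front of the dispenser (value of joint plunger below 0.004 m and x of blank_low in the frame of dispenser below -0.055 m and height (world z) of blank_low below 0.003 m and horizontal distance between each of blank_mid, blank_top and dispenser below 0.01 m), for 0.1 s.
At the end, for the whole second after the job is handed in: The dispensed blank lies flat and at rest on the bench with its centre within 29 mm of the centre of the white inlay (that is, wholly on it); the plunger is up (within 4 mm); the two other blanks are in the magazine (within 10 mm of its axis) (horizontal distance between blank_low and mark_white below 0.029 m and height (world z) of blank_low below 0.003 m and angle between blank_low's own z axis and vertical below 0.08 rad and linear speed of blank_low below 0.01 m/s and value of joint plunger below 0.004 m and horizontal distance between each of blank_mid, blank_top and dispenser below 0.01 m); the robot touches nothing.
It fails at once if the dispensed blank is lifted or tipped on edge (its underside's centre over 12 mm above the bench) (height (world z) of blank_low above 0.012 m).
It fails at once if a second blank leaves its place in the magazine (over 15 mm from its axis, or raised over 26 mm above the bench) (horizontal distance between any of blank_mid, blank_top and dispenser above 0.015 m or height (world z) of any of blank_mid, blank_top above 0.026 m).
It fails at once if a bystander is moved more than 20 mm (distance of any of anvil, spirit_can, blue_tin, hammer, graver, borax_dish, mandrel_stand from where it was at the start of the episode above 0.02 m).
It also fails if it takes over 67 s, if anything falls off the work surface, if the arm or the gripper's body presses on something with over 40 N, if the wrist force passes 120 N, or if a joint passes its speed limit or range.

## Robot

A 6-joint arm with a two-finger parallel gripper is mounted at the origin on the work surface. World frame = base frame: x ahead of the robot, y to its left, z up, the work surface at z = 0. Lengths are in mm, angles in rad, forces in N, time in s.
With the tool pointing down it reaches from about 350 to 950 mm from the base axis. Payload 17.4 kg.
Tool frame: the origin (TCP) lies midway between the tips of the shut fingers; the grasp point (between the pads) lies 19 mm behind it; z points along the fingers, y is the line along which they close (so a half turn about z gives the same grasp; the last joint's range is limited). The gripper opens to 93 mm and grips with 3 to 60 N. Pads are 15 mm wide; open, the fingers measure 128 mm over their backs; the gripper's body (75 mm by 188 mm) begins 65 mm behind the grasp point.
Start: joints at [1.189, 0.116, 1.442, -0, 1.584, -0.038], TCP at [227.528, 635.502, 218.646] pointing down, gripper open.
Joint ranges: [-2.83, 2.83], [-0.83, 2.19], [0.07, 2.5], [-1.14, 4.28], [0.01, 3], [-2.97, 2.97]. Speed limits (rad/s): [1.89, 1.89, 2.22, 3.14, 3.14, 3.14].

## Interface

Orientations are given as a unit quaternion [w, x, y, z].
In Python, from plant import monitor, read_camera, get_calibration, r gives the robot as it stands.
- The arm moves only by the tool drive_tool, never from a script. Its argument "motion" is a list of rows, each a list of 3 entries, a list of its own where there are three numbers: the opening in per cent of the stroke, from 0 (shut) to 100 (fully open), then the shift along the tool's x, y, z in m, then the turn, a rotation vector about the tool's x, y, z in rad. In form: [[grip, [x, y, z], [ax, ay, az]], ...]. A call has exactly 8 rows; each row is the pose to reach, as a shift and turn from the pose commanded when the call began, along the tool's axes at that moment; what a row does not reach only later rows make up. A row lasts 1/10 s, in which the tool goes at most 50 mm and 8.59 degrees, less where a joint would pass 70% of its speed; a pose out of reach is approached as far as the arm can. A call with a gripper value outside its range is refused whole. The fingers move at their own pace and stop on an object; the grip force is fixed at half the most. Time passes only in rows, so rows that repeat a pose let the fingers close, or fill a call up. It gives the time, the measured TCP pose, the force, the opening and the grip force at its end, in the units of the state.
- monitor.get_state(): the state, without advancing time (a new reading comes with each control period).
- read_camera(name): name is "side" or "top"; returns the picture (400x640x3 uint8, red, green, blue); there is no depth.
- get_calibration(name): a dict with "vertical_fov" (degrees; the focal length in pixels is half the picture's height over the tangent of half this angle, whatever the lens; pixels are square), "cx", "cy" (the principal point, pixels), "k1" (the pictures are not rectified: a ray, as slopes to the right and down, at radius r is drawn at 1 + k1 r^2 times it, then the intrinsics apply), "rvec" (rotation vector, rad) and "tvec" (3), from world to camera coordinates, as OpenCV has them. Camera axes: x right, y down, z forward; pixel columns grow to the right and rows downward; lengths in mm; the calibration is good to about 2 mm. A picture is of the moment at which its call begins. get_calibration takes no time and is no camera call.
- r.sign_off(): hands the job in; it is judged then, once.
The state is a dict: "time": time; "joint_pos": joint angles; "joint_vel": joint speeds; "tau": joint torques, N m; "eef_pos": TCP position; "tool_rot": TCP orientation; "wrist_force": force on the tool from outside, world axes, zero at the start; "wrist_torque": the same for the moment, N m; "opening": finger opening in mm; "grasp_force": force on a finger pad.
Only numpy, scipy, OpenCV 4.12 (cv2) and the standard library are available. Lean on these libraries where they do the work, as an engineer would, in place of code of your own. Each camera call takes 0.05 s, during which the arm holds its last target. There are 200 camera calls.

## Working session

There is one attempt and no reset: what is moved stays moved. The work goes in short steps, Python scripts to look and compute and a tool call to move; the robot and the scene stay as the last step left them, time stands still between calls to the robot, and variables do not carry over. Pictures are saved under pics/ and viewed, at most 10 in all, crops included, and the job is handed in when it is done.

Besides the shell and the picture viewer there is one more tool, called after "Emit:" by a JSON object that holds its "api" and its "payload". drive_tool: Moves the arm, as the interface text tells. Its arguments: {"type":"object","properties":{"motion":{"type":"array"}},"required":["motion"]}

```bash
ls; mkdir -p pics
cat > h.py <<'E'
import numpy as np, cv2
from plant import monitor, read_camera, get_calibration, r
def cal(n):
    c=get_calibration(n); f=200/np.tan(np.radians(c["vertical_fov"])/2)
    R=cv2.Rodrigues(np.array(c["rvec"],float))[0]; t=np.array(c["tvec"],float).ravel()
    return c,f,R,t
def ray(n,uv):
    c,f,R,t=cal(n); d=np.array([(uv[0]-c["cx"])/f,(uv[1]-c["cy"])/f]); s=d.copy()
    for _ in range(30): s=d/(1+c["k1"]*(s@s))
    return -R.T@t, R.T@np.array([s[0],s[1],1])
def onplane(n,uv,z=0):
    o,d=ray(n,uv); return o+d*(z-o[2])/d[2]
def tri(uv1,uv2,a="side",b="top"):
    o1,d1=ray(a,uv1);o2,d2=ray(b,uv2)
    k=np.linalg.lstsq(np.c_[d1,-d2],o2-o1,rcond=None)[0]
    p,q=o1+k[0]*d1,o2+k[1]*d2
    return (p+q)/2,np.linalg.norm(p-q)
def proj(n,p):
    c,f,R,t=cal(n); q=R@np.array(p,float)+t; s=q[:2]/q[2]; s=s*(1+c["k1"]*(s@s))
    return s*f+[c["cx"],c["cy"]]
def snap(n,name):
    im=cv2.cvtColor(read_camera(n),cv2.COLOR_RGB2BGR); cv2.imwrite(f"pics/{name}.png",im); return im
E
python3 -c "
from h import *
for n in('side','top'): snap(n,n+'0'); print(get_calibration(n),-cal(n)[2].T@cal(n)[3])
print(monitor.get_state())"
```

```text
pics
{'vertical_fov': 44.59691652444471, 'cx': 318.6125561352425, 'cy': 192.75813104991434, 'k1': -0.024965089128869668, 'rvec': array([ 2.30427571, -0.86133551,  0.31914019]), 'tvec': array([-394.44970834,  331.28737931, 1070.87304215])} [   5.43820324 -593.8367799  1029.29066706]
{'vertical_fov': 44.15988623670608, 'cx': 321.9409357062588, 'cy': 194.8657667191552, 'k1': -0.07371259142172629, 'rvec': array([ 2.21032135, -2.1435198 ,  0.101461  ]), 'tvec': array([ -17.26802429,  537.62401304, 1413.85709276])} [ 409.07883908    2.25563601 1456.35814906]
{'time': 0.1, 'joint_pos': array([ 1.18925557e+00,  1.16438552e-01,  1.44218168e+00, -1.22335319e-05,
        1.58397165e+00, -3.77593129e-02]), 'joint_vel': array([ 0.00068517, -0.00154003, -0.00202473, -0.00080337, -0.00027709,
       -0.00149202]), 'tau': array([ 2.53608559e-03, -7.22891021e+01, -6.23865652e+01,  7.81867350e-02,
        2.27059209e-02, -6.97088944e-05]), 'eef_pos': array([227.43150231, 635.35144708, 217.98905631]), 'tool_rot': array([-9.79962205e-05,  1.71045567e-01,  9.85262992e-01, -4.89947731e-04]), 'wrist_force': array([-1.086404  ,  0.33152358, -0.74095584]), 'wrist_torque': array([-0.00377409,  0.00966898, -0.01433122]), 'grasp_force': 0.0, 'opening': 92.95655102940822}
```

View pics/side0.png

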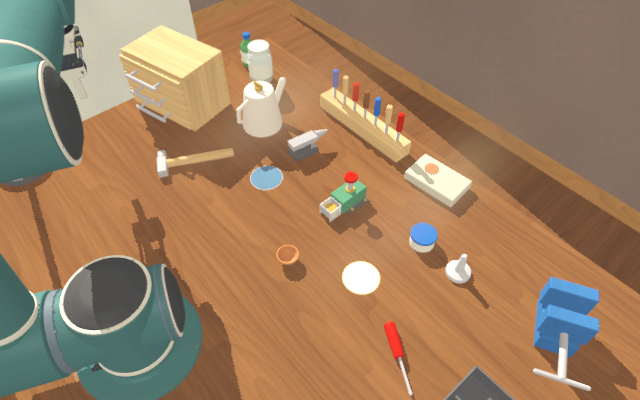

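View pics/top0.png

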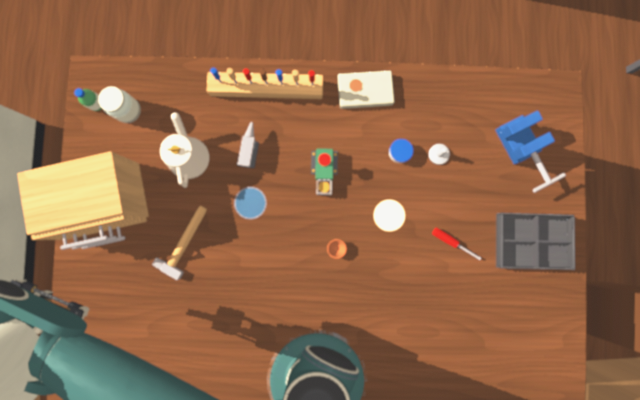

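The side view shows the red cap at about (351,178), the magazine at (331,207), the white inlay at (361,277) and the dish at (288,255). The top view shows the cap at (324,159), the magazine at (324,186), the white inlay at (389,215) and the dish at (337,249). White is on the right and the slot faces the robot.

```bash
cat >> h.py <<'E'
def blob(im,lo,hi,box):
    x0,y0,x1,y1=box; hsv=cv2.cvtColor(im,cv2.COLOR_BGR2HSV)[y0:y1,x0:x1]
    m=cv2.inRange(hsv,lo,hi); k,l,s,c=cv2.connectedComponentsWithStats(m)
    i=1+np.argmax(s[1:,4]); pts=cv2.findContours((l==i).astype(np.uint8),0,1)[0][0].reshape(-1,2)+[x0,y0]
    return c[i]+[x0,y0],s[i,4],pts
E
cat > m.py <<'E'
from h import *
S=cv2.imread('pics/side0.png');T=cv2.imread('pics/top0.png')
rs,a,_=blob(S,(0,200,120),(6,255,255),(335,165,365,190)); rt,b,_=blob(T,(0,200,120),(6,255,255),(312,148,338,172))
print('cap',rs,a,rt,b,tri(rs,rt), onplane('top',rt,96), onplane('side',rs,96))
for n,I,bx in(('side',S,(335,255,390,300)),('top',T,(365,190,415,240))):
    c,a,p=blob(I,(0,0,150),(40,90,255),bx); w=np.array([onplane(n,q) for q in p])[:,:2]
    (cc,rad)=cv2.minEnclosingCircle(w.astype(np.float32)); print('mark',n,c,a,onplane(n,c),cc,rad)
for n,I,bx in(('side',S,(315,170,375,225)),('top',T,(305,140,345,200))):
    c,a,p=blob(I,(50,80,30),(90,255,255),bx); w=np.array([onplane(n,q,45) for q in p])[:,:2]
    print('green',n,c,a,onplane(n,c,45),cv2.minAreaRect(w.astype(np.float32)))
    x0,y0,x1,y1=bx; cv2.imwrite(f'pics/c_{n}.png',cv2.resize(I[y0:y1,x0:x1],None,fx=8,fy=8,interpolation=cv2.INTER_CUBIC))
E
python3 m.py; python3 -c "
import cv2,numpy as np
a=cv2.imread('pics/c_side.png');b=cv2.imread('pics/c_top.png')
h=max(a.shape[0],b.shape[0]);f=lambda i:cv2.copyMakeBorder(i,0,h-i.shape[0],0,0,0)
i=np.hstack([f(a),f(b)]);print(i.shape);cv2.imwrite('pics/c.png',i)"
```

```text
cap [350.54867257 176.97345133] 113 [324.25       159.16176471] 68 (array([631.32505594,  -3.32954139,  92.11840358]), np.float64(2.2555551094589426)) [631.59067837  -4.00664586  96.        ] [627.76249152  -5.17595799  96.        ]
mark side [360.70709147 277.31346351] 973 [ 484.07476509 -199.74814321    0.        ] (485.0155334472656, -199.2065887451172) 45.983097076416016
mark top [388.93519695 215.02033037] 787 [ 486.30608756 -200.9390147     0.        ] (486.5384521484375, -200.95578002929688) 47.048160552978516
green side [349.23705179 195.82071713] 502 [612.74279996 -19.73213758  45.        ] ((613.5478515625, -14.787452697753906), (106.42252349853516, 66.14674377441406), 1.7550508975982666)
green top [323.91089109 171.36633663] 202 [604.28624451  -4.33185053  45.        ] ((606.7533569335938, -4.274808883666992), (48.77595520019531, 40.889434814453125), 87.66251373291016)
(480, 800, 3)
```

View pics/c.png

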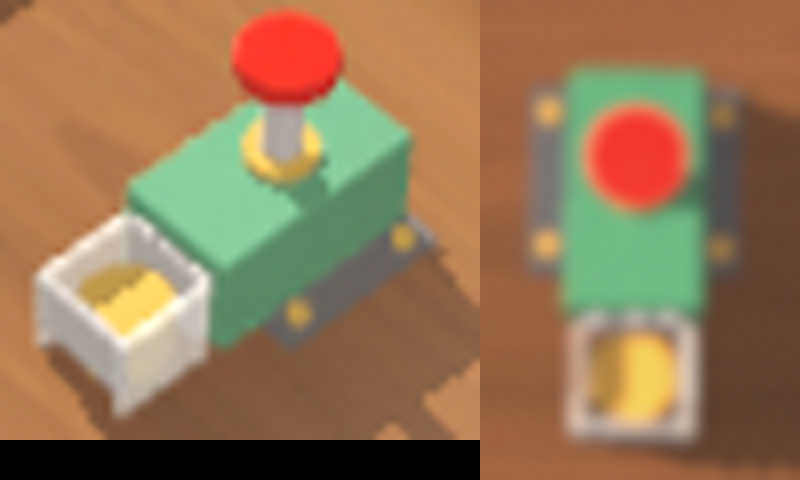

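The crop shows the magazine's top rim centred at top pixel (324.1,186.9) and side pixel (330.4,205). The housing's right top edge runs from side pixel (343.5,203) to (366,186.5).

```bash
python3 -c "
from h import *
T=lambda x,y:((x-480)/8+305-.4,y/8+140-.4)
S=lambda x,y:(x/8+315-.4,y/8+170-.4)
print('mag',tri(S(123,280),T(633,375)),onplane('side',S(123,280),36),onplane('top',T(633,375),36))
print('cap',tri(S(288,52),T(636,157)),onplane('side',S(288,52),96),onplane('top',T(636,157),96))
a=lambda p,q:(q-p,np.arctan2((q-p)[1],(q-p)[0]))
print('edgeS',a(onplane('side',S(228,265),45),onplane('side',S(410,132),45)))
print('edgeTl',a(onplane('top',T(563,310),45),onplane('top',T(568,68),45)))
print('edgeTr',a(onplane('top',T(702,312),45),onplane('top',T(704,70),45)))
print('dish',onplane('top',(337,249),28))
"
```

```text
mag (array([560.22594268,  -4.33932831,  36.52761559]), np.float64(2.745077899246317)) [559.35921499  -3.27689294  36.        ] [561.38874574  -5.16370809  36.        ]
cap (array([630.89079598,  -3.14794007,  95.56835676]), np.float64(1.4513032430195338)) [629.97539094  -3.03344692  96.        ] [631.39925366  -3.59375382  96.        ]
edgeS (array([8.55537154e+01, 2.27499563e+00, 1.13686838e-13]), np.float64(0.026585165016715904))
edgeTl (array([88.40334326,  1.00403407,  0.        ]), np.float64(0.011356933689732375))
edgeTr (array([88.38691748,  1.78340036,  0.        ]), np.float64(0.020174460777385547))
dish [382.24228017 -48.93504502  28.        ]
```

Emit:
{"api": "drive_tool", "payload": {"motion": [[0,[-0.02,-0.015,0],[0,0,0.05]],[0,[-0.05,-0.039,0],[0,0,0.11]],[0,[-0.085,-0.066,0],[0,0,0.18]],[0,[-0.12,-0.094,0],[0,0,0.25]],[0,[-0.155,-0.121,0],[0,0,0.33]],[0,[-0.19,-0.149,0],[0,0,0.4]],[0,[-0.225,-0.176,0],[0,0,0.47]],[0,[-0.262,-0.205,0],[0,0,0.54]]]}}

```text
time: 0.9
eef_pos: [405.5, 352.6, 218.4]
tool_rot: [-0.0, 0.429, 0.903, -0.0]
wrist_force: [0.2, 0.4, 0.7]
opening: 33.8
grasp_force: 0.0
```

```bash
cat > go.py <<'E'
import sys
from h import *
from scipy.spatial.transform import Rotation as Ro
def delta(x,y,z,yang=0):
    s=monitor.get_state(); w=s['tool_rot']; R=Ro.from_quat([w[1],w[2],w[3],w[0]]).as_matrix()
    a=np.arctan2(R[1,1],R[0,1]); print('t',round(s['time'],2),'pos',s['eef_pos'].round(1),'yang',round(a,4),'F',s['wrist_force'].round(1),'op',round(s['opening'],1))
    Y=np.array([np.cos(yang),np.sin(yang),0]);Z=np.array([0,0,-1.]);G=np.c_[np.cross(Y,Z),Y,Z]
    print('shift',(R.T@(np.array([x,y,z])-s['eef_pos'])/1000).round(4),'turn',Ro.from_matrix(R.T@G).as_rotvec().round(4))
if __name__=='__main__': delta(*map(float,sys.argv[1:]))
E
python3 go.py 631 -3.3 150 0
```

```text
t 0.9 pos [405.5 352.6 218.4] yang 0.6846 F [0.2 0.4 0.7] op 33.8
shift [-0.4183 -0.0504  0.0684] turn [-1.000e-04 -0.000e+00  6.846e-01]
```

Emit:
{"api": "drive_tool", "payload": {"motion": [[0,[-0.043,-0.005,0],[0,0,0.07]],[0,[-0.086,-0.01,0],[0,0,0.14]],[0,[-0.13,-0.015,0],[0,0,0.21]],[0,[-0.173,-0.02,0],[0,0,0.28]],[0,[-0.216,-0.026,0],[0,0,0.35]],[0,[-0.26,-0.031,0],[0,0,0.42]],[0,[-0.3,-0.036,0],[0,0,0.49]],[0,[-0.34,-0.041,0.0],[0,0,0.56]]]}}

```text
time: 1.7
eef_pos: [589.6, 63.6, 218.4]
tool_rot: [-0.0, 0.662, 0.749, -0.0]
wrist_force: [-0.1, 1.4, 0.5]
opening: 0.4
grasp_force: 0.0
```

```bash
python3 go.py 631 -3.3 110 0
```

```text
t 1.7 pos [589.6  63.6 218.4] yang 0.1238 F [-0.1  1.4  0.5] op 0.4
shift [-0.0715  0.0329  0.1084] turn [-0.0003 -0.      0.1238]
```

Emit:
{"api": "drive_tool", "payload": {"motion": [[0,[-0.03,0.013,0.01],[0,0,0.04]],[0,[-0.055,0.025,0.03],[0,0,0.08]],[0,[-0.0715,0.033,0.055],[0,0,0.124]],[0,[-0.0715,0.033,0.08],[0,0,0.124]],[0,[-0.0715,0.033,0.1],[0,0,0.124]],[0,[-0.0715,0.033,0.1085],[0,0,0.124]],[0,[-0.0715,0.033,0.1085],[0,0,0.124]],[0,[-0.0715,0.033,0.1085],[0,0,0.124]]]}}

```text
time: 2.5
eef_pos: [631.1, -1.3, 111.2]
tool_rot: [0.0, 0.706, 0.708, 0.0]
wrist_force: [-0.2, 1.0, 0.5]
opening: 0.3
grasp_force: 0.0
```

```bash
python3 -c "
from h import *
a=snap('side','s1')[120:250,270:430];b=snap('top','t1')[120:250,260:380]
cv2.imwrite('pics/p1.png',cv2.resize(np.hstack([a,b]),None,fx=2.8,fy=2.8,interpolation=2))"; python3 go.py 631 -3.3 96 0
```

```text
t 2.6 pos [631.4  -1.3 111.6] yang 0.0032 F [ 0.4 -0.6  0.5] op 0.6
shift [-0.002  -0.0004  0.0156] turn [0.0018 0.0001 0.0032]
```

View pics/p1.png

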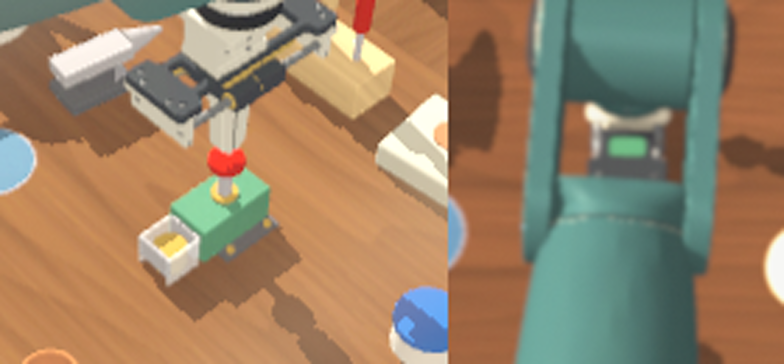

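The shut fingers stand centred over the red cap. Next I press slowly.

Emit:
{"api": "drive_tool", "payload": {"motion": [[0,[-0.001,0,0.008],[0,0,0]],[0,[-0.002,0,0.014],[0,0,0]],[0,[-0.002,0,0.018],[0,0,0]],[0,[-0.002,0,0.022],[0,0,0]],[0,[-0.002,0,0.026],[0,0,0]],[0,[-0.002,0,0.03],[0,0,0]],[0,[-0.002,0,0.034],[0,0,0]],[0,[-0.002,0,0.038],[0,0,0]]]}}

```text
time: 3.4
eef_pos: [631.0, -3.5, 72.7]
tool_rot: [0.0, 0.706, 0.708, 0.0]
wrist_force: [-3.0, 1.1, 10.1]
opening: 0.3
grasp_force: 4.9
```

Emit:
{"api": "drive_tool", "payload": {"motion": [[0,[0,0,0.004],[0,0,0]],[0,[0,0,0.007],[0,0,0]],[0,[0,0,0.01],[0,0,0]],[0,[0,0,0.012],[0,0,0]],[0,[0,0,0.013],[0,0,0]],[0,[0,0,0.014],[0,0,0]],[0,[0,0,0.014],[0,0,0]],[0,[0,0,0.014],[0,0,0]]]}}

```text
time: 4.2
eef_pos: [631.0, -3.4, 60.1]
tool_rot: [0.0, 0.706, 0.708, 0.0]
wrist_force: [-10.6, 1.5, 22.8]
opening: 0.4
grasp_force: 11.3
```

Emit:
{"api": "drive_tool", "payload": {"motion": [[0,[0,0,0.001],[0,0,0]],[0,[0,0,0.001],[0,0,0]],[0,[0,0,-0.005],[0,0,0]],[0,[0,0,-0.013],[0,0,0]],[0,[0,0,-0.022],[0,0,0]],[0,[0,0,-0.032],[0,0,0]],[0,[0,0,-0.045],[0,0,0]],[0,[0,0,-0.065],[0,0,0]]]}}

```text
time: 5.0
eef_pos: [630.2, -3.5, 122.9]
tool_rot: [-0.001, 0.706, 0.708, -0.001]
wrist_force: [-0.2, 0.7, -0.2]
opening: 0.5
grasp_force: 0.0
```

```bash
python3 -c "
from h import *
a=snap('side','s2')[140:300,260:400]
cv2.imwrite('pics/p2.png',cv2.resize(a,None,fx=3.5,fy=3.5,interpolation=2))"; python3 go.py 485 45 130 0
```

```text
t 5.05 pos [631.6  -3.5 127.3] yang 0.003 F [ 1.2 -0.2  3.8] op 0.0
shift [ 0.0489 -0.1464 -0.0031] turn [0.0026 0.0002 0.003 ]
```

View pics/p2.png

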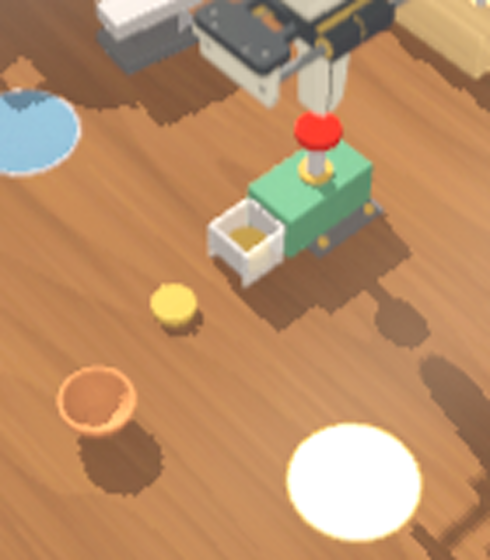

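The plunger is back up and one blank lies on the bench at side pixel of about (309.5,226), with the others still in the magazine.

```bash
cat > bl.py <<'E'
from h import *
def blank(im,box):
    c,a,p=blob(im,(18,90,120),(32,255,255),box); w=np.array([onplane('side',q,8) for q in p])[:,:2].astype(np.float32)
    return c,a,onplane('side',c,7).round(1),cv2.minEnclosingCircle(w)
E
python3 -c "
from bl import *
print(blank(cv2.imread('pics/s2.png'),(295,215,325,240)))"
```

```text
(array([309.04651163, 226.51937984]), np.int32(129), array([485.2,  -5.1,   7. ]), ((484.75054931640625, -5.397838115692139), 19.51799774169922))
```

Emit:
{"api": "drive_tool", "payload": {"motion": [[10,[0.012,-0.035,-0.005],[0,0,0]],[21.5,[0.024,-0.075,-0.005],[0,0,0]],[21.5,[0.036,-0.115,-0.005],[0,0,0]],[21.5,[0.046,-0.146,0],[0,0,0]],[21.5,[0.046,-0.146,0.03],[0,0,0]],[21.5,[0.046,-0.146,0.06],[0,0,0]],[21.5,[0.046,-0.146,0.08],[0,0,0]],[21.5,[0.046,-0.146,0.08],[0,0,0]]]}}

```text
time: 5.85
eef_pos: [483.0, 42.1, 40.6]
tool_rot: [-0.001, 0.706, 0.708, -0.002]
wrist_force: [0.5, -0.9, 0.1]
opening: 19.7
grasp_force: 0.0
```

```bash
python3 go.py 485 40 3 0
```

```text
t 5.85 pos [483.   42.1  40.6] yang 0.003 F [ 0.5 -0.9  0.1] op 19.7
shift [-0.0021  0.0021  0.0376] turn [-0.0043  0.0003  0.003 ]
```

Emit:
{"api": "drive_tool", "payload": {"motion": [[21.5,[0,0.001,0.012],[-0.002,0,0]],[21.5,[0,0.002,0.022],[-0.003,0,0.003]],[21.5,[0,0.002,0.03],[-0.003,0,0.003]],[21.5,[-0.002,0.002,0.033],[-0.003,0,0.003]],[21.5,[-0.002,0.002,0.035],[-0.003,0,0.003]],[21.5,[-0.002,0.002,0.036],[-0.003,0,0.003]],[21.5,[-0.002,0.002,0.036],[-0.003,0,0.003]],[21.5,[-0.002,0.002,0.036],[-0.003,0,0.003]]]}}

```text
time: 6.65
eef_pos: [486.8, 40.1, 7.4]
tool_rot: [0.001, 0.707, 0.707, 0.001]
wrist_force: [0.1, 0.1, -0.1]
opening: 20.0
grasp_force: 0.0
```

```bash
python3 go.py 485 16 3 0
```

```text
t 6.65 pos [486.8  40.1   7.4] yang -0.0001 F [ 0.1  0.1 -0.1] op 20.0
shift [-0.0241 -0.0018  0.0044] turn [ 0.0034 -0.     -0.0001]
```

Emit:
{"api": "drive_tool", "payload": {"motion": [[21.5,[0,-0.001,0.002],[0.002,0,0]],[21.5,[0,-0.0015,0.004],[0.003,0,0]],[21.5,[-0.006,-0.0015,0.004],[0.003,0,0]],[21.5,[-0.014,-0.0015,0.004],[0.003,0,0]],[21.5,[-0.022,-0.0015,0.004],[0.003,0,0]],[21.5,[-0.03,-0.0015,0.004],[0.003,0,0]],[21.5,[-0.038,-0.0015,0.004],[0.003,0,0]],[21.5,[-0.046,-0.0015,0.004],[0.003,0,0]]]}}

```text
time: 7.45
eef_pos: [485.2, -6.7, 3.2]
tool_rot: [0.0, 0.707, 0.707, 0.0]
wrist_force: [0.6, 0.2, 0.3]
opening: 19.9
grasp_force: 0.1
```

```bash
python3 -c "
from h import *
a=snap('side','s3')[140:300,260:400]
cv2.imwrite('pics/p3.png',cv2.resize(a,None,fx=3.5,fy=3.5,interpolation=2))"; python3 go.py 485.5 -179 3 0
```

```text
t 7.5 pos [485.2  -7.4   3.2] yang -0.0005 F [0.2 0.  0.4] op 20.1
shift [-0.1716  0.0004  0.0002] turn [-0.      0.0003 -0.0005]
```

View pics/p3.png

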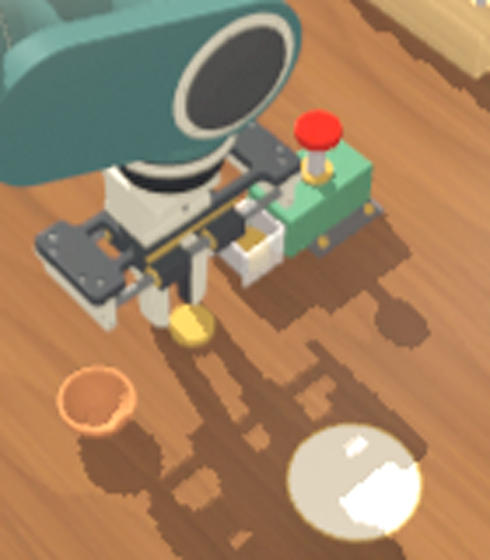

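The blank, at about side pixel (315,233), sits in the cradle between the fingertips and moves along as it should.

Emit:
{"api": "drive_tool", "payload": {"motion": [[21.5,[-0.006,0,0],[0,0,0]],[21.5,[-0.015,0,0],[0,0,0]],[21.5,[-0.024,0,0],[0,0,0]],[21.5,[-0.033,0,0],[0,0,0]],[21.5,[-0.042,0,0],[0,0,0]],[21.5,[-0.051,0,0],[0,0,0]],[21.5,[-0.06,0,0],[0,0,0]],[21.5,[-0.069,0,0],[0,0,0]]]}}

```text
time: 8.3
eef_pos: [485.2, -75.7, 3.1]
tool_rot: [-0.0, 0.707, 0.707, -0.0]
wrist_force: [0.5, 0.2, 0.5]
opening: 20.0
grasp_force: 0.1
```

Emit:
{"api": "drive_tool", "payload": {"motion": [[21.5,[-0.009,0,0],[0,0,0]],[21.5,[-0.018,0,0],[0,0,0]],[21.5,[-0.027,0,0],[0,0,0]],[21.5,[-0.036,0,0],[0,0,0]],[21.5,[-0.045,0,0],[0,0,0]],[21.5,[-0.054,0,0],[0,0,0]],[21.5,[-0.062,0,0],[0,0,0]],[21.5,[-0.068,0,0],[0,0,0]]]}}

```text
time: 9.1
eef_pos: [485.2, -143.6, 3.1]
tool_rot: [-0.0, 0.707, 0.707, -0.0]
wrist_force: [-0.5, 0.7, 0.2]
opening: 20.1
grasp_force: 0.1
```

```bash
python3 -c "
from bl import *
im=snap('side','s4');p=proj('side',(485,-166,7));print(p);x,y=p.astype(int)
try: print(blank(im,(x-20,y-18,x+20,y+18)))
except Exception as e: print(e)
cv2.imwrite('pics/p4.png',cv2.resize(im[200:320,290:430],None,fx=4,fy=4,interpolation=2))"; python3 go.py 485.5 -179 3 0
```

```text
[351.53545715 266.53882347]
(array([350.65986395, 266.6462585 ]), np.int32(147), array([ 483.2, -164.8,    7. ]), ((482.0032958984375, -162.03944396972656), 21.791400909423828))
t 9.15 pos [ 485.2 -144.1    3.1] yang -0.0004 F [-0.2 -0.5 -0.5] op 20.2
shift [-0.0349  0.0003  0.0001] turn [-0.      0.0003 -0.0004]
```

View pics/p4.png

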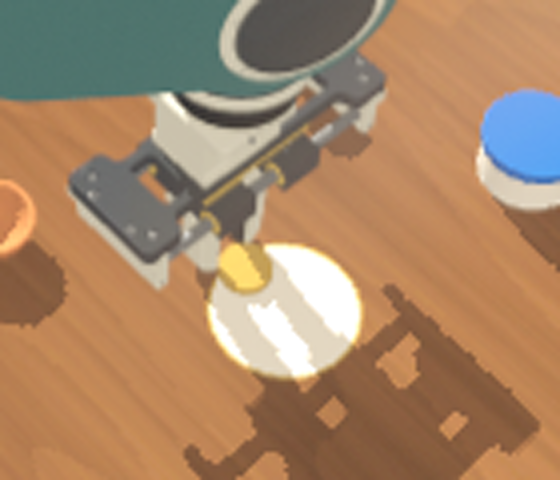

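The blank is at about side pixel (351,267), on the inlay's near edge, with 35 mm to go.

Emit:
{"api": "drive_tool", "payload": {"motion": [[21.5,[-0.007,0,0],[0,0,0]],[21.5,[-0.014,0,0],[0,0,0]],[21.5,[-0.02,0,0],[0,0,0]],[21.5,[-0.026,0,0],[0,0,0]],[21.5,[-0.03,0,0],[0,0,0]],[21.5,[-0.033,0,0],[0,0,0]],[21.5,[-0.035,0,0],[0,0,0]],[21.5,[-0.035,0,0],[0,0,0]]]}}

```text
time: 9.95
eef_pos: [485.2, -178.0, 3.1]
tool_rot: [-0.0, 0.707, 0.707, -0.0]
wrist_force: [0.2, -0.5, 0.9]
opening: 20.0
grasp_force: 0.0
```

Emit:
{"api": "drive_tool", "payload": {"motion": [[21.5,[0.004,0,0],[0,0,0]],[21.5,[0.015,0,0],[0,0,0]],[21.5,[0.035,0,0],[0,0,0]],[21.5,[0.06,0,0],[0,0,0]],[21.5,[0.06,0,-0.035],[0,0,0]],[21.5,[0.06,0,-0.08],[0,0,0]],[21.5,[0.06,0,-0.125],[0,0,0]],[21.5,[0.06,0,-0.15],[0,0,0]]]}}

```text
time: 10.75
eef_pos: [485.8, -117.1, 157.1]
tool_rot: [0.002, 0.707, 0.707, 0.001]
wrist_force: [0.6, -0.3, 0.2]
opening: 19.8
grasp_force: 0.0
```

```bash
python3 -c "
from bl import *
im=snap('side','s5');x,y=proj('side',(485,-200,7)).astype(int)
c,a,p=blob(im,(18,90,120),(32,255,255),(x-14,y-11,x+14,y+11));print(c,a,onplane('side',c,7))
cv2.imwrite('pics/p5.png',cv2.resize(im[130:320,250:450],None,fx=3,fy=3,interpolation=2))"; python3 go.py 485 -120 150 0
```

```text
[361.         276.43283582] 134 [ 483.05069574 -201.1435509     7.        ]
t 10.8 pos [ 486.7 -117.4  160. ] yang 0.0007 F [ 0.3 -0.6  4.8] op 20.0
shift [-0.0026 -0.0018  0.01  ] turn [0.0069 0.0019 0.0007]
```

View pics/p5.png

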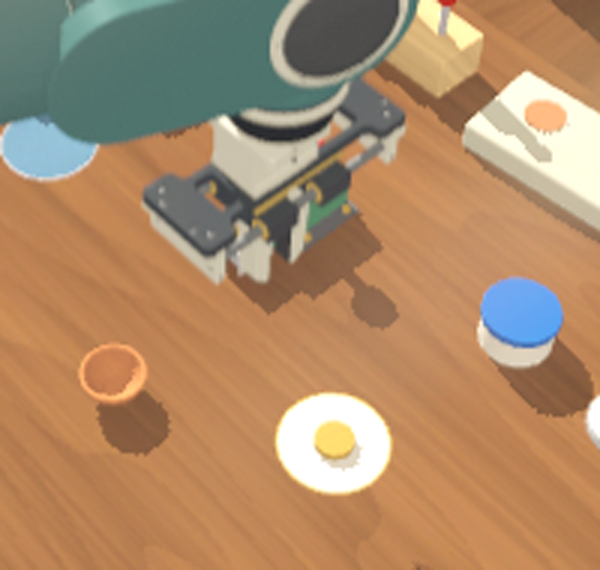

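The blank lies flat at side pixel (361,276), in the middle of the white inlay, and the gripper is clear at z = 160 mm.

```bash
python3 -c "
from h import *
print(r.sign_off())"
```

```text
the job is handed in; nothing more can be done
None
```

The plunger was pressed once and came up again, and the one brass blank that came out now lies flat on the white inlay, about 2–3 mm from its centre by camera; the job is handed in at about 11 s, but no verdict was returned.

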